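# Lock the exhibit case: press the spring plunger in and slide the keeper over it

## Robot

A 7-joint arm with a two-finger parallel gripper is mounted at the origin on the work surface. World frame = base frame: x ahead of the robot, y to its left, z up, the work surface at z = 0. Lengths are in mm, angles in rad, forces in N, time in s.
With the tool pointing down it reaches from about 400 to 850 mm from the base axis. Payload 4.5 kg.
Tool frame: the origin (TCP) lies at the very end of the fingers, on their centre line; the grasp point (between the pads) lies ctrl.grip_depth behind it (ctrl.grip_depth is the distance from the TCP to the grasp point, in mm); z points along the fingers, y is the line along which they close (so a half turn about z gives the same grasp; the last joint's range is limited). The gripper opens to 85 mm and grips with 20 to 120 N. Pads are 22 mm wide; open, the fingers measure 114 mm over their backs; the gripper's body (76 mm by 85 mm) begins 54 mm behind the grasp point. The pads swing forward as they close: fully open they stand 13 mm farther back than shut.
Start: joints at [1.318, 0.689, -0.195, 1.565, 0.157, 0.902, -0.215], TCP at [176.832, -599.487, 231.317] pointing down, gripper open.
Joint ranges: [-3.01, 3.01], [-0.46, 2.08], [-1.47, 1.51], [0.13, 2.56], [-1, 4.14], [0.04, 2.09], [-2.66, 2.66]. Speed limits (rad/s): [2.57, 2.57, 3.14, 3.14, 3.14, 3.14, 3.14].

## Interface

Orientations are given as a unit quaternion [w, x, y, z].
In Python, from bench import ctrl gives the robot as it stands.
- The arm moves only by the tool move_arm, never from a script. Its arguments are lists of equal length, an entry for each row: "offset": the shift along the tool's x, y, z in m, a list of three; "dr": the turn, a rotation vector about the tool's x, y, z in rad, a list of three. In form: {"offset": [[tx, ty, tz], ...], "dr": [[wx, wy, wz], ...]}. A call has 1 to 12 rows; each row is the pose to reach, as a shift and turn from the pose commanded when the call began, along the tool's axes at that moment; what a row does not reach only later rows make up. A row lasts 1/10 s, in which the tool goes at most 50 mm and 8.59 degrees, less where a joint would pass 70% of its speed; a pose out of reach is approached as far as the arm can. A call with a gripper value outside its range is refused whole. "gripper" is the opening in per cent of the stroke, from 0 (shut) to 100 (fully open), set as the call begins (left out, the last holds). The fingers move at their own pace and stop on an object; "force" is the grip in N (left out, the last holds). Time passes only in rows, so rows that repeat a pose let the fingers close. It gives the time, the measured TCP pose, the force, the opening and the grip force at its end, in the units of the state.
- ctrl.get_state(): the state, without advancing time (a new reading comes with each control period).
- ctrl.read_camera(name): name is "scene" or "top"; returns the picture (480x640x3 uint8, red, green, blue); there is no depth.
- ctrl.get_calibration(name): a dict with "K" (3x3 intrinsics, pixels), "rvec" (rotation vector, rad) and "tvec" (3), from world to camera coordinates, as OpenCV has them. Camera axes: x right, y down, z forward; pixel columns grow to the right and rows downward; lengths in mm; the calibration is good to about 2 mm. A picture is of the moment at which its call begins. get_calibration takes no time and is no camera call.
- ctrl.job_done(): hands the job in; it is judged then, once.
Trained networks look in the newest picture that a camera, given by its name, has taken for a name from the list of things; names that differ only in an ending like _2 or _b are one class to them, and where a whole thing is asked for, a point or a joint stands for the part that bears it (a point fixed in the world has none). Each returns a list of dicts, best first, with "score" (0 to 1); they miss things now and then, are a little off and sometimes report something else, mostly with a low value. They report only what shows in the picture. A call takes as long as a camera call.
- ctrl.boxes_of(query, camera): "box" ([centre column, centre row, width, height] in pixels, round what is visible of it).
- ctrl.spot_point(query, camera): "centre" ([row, column] in pixels: a listed point, or the origin of a listed thing).
The state is a dict: "time": time; "joint_pos": joint angles; "joint_vel": joint speeds; "joint_efforts": joint torques, N m; "eef_pos": TCP position; "tcp_rot": TCP orientation; "wrist_force": force on the tool from outside, world axes, zero at the start; "moment": the same for the moment, N m; "width": finger opening in mm; "gripper_force": force on a finger pad.
Only numpy, scipy, OpenCV 4.12 (cv2) and the standard library are available. Lean on these libraries where they do the work, as an engineer would, in place of code of your own. Each camera call takes 0.05 s, during which the arm holds its last target. There are 200 camera calls.

## Task

Lock the exhibit case: push the aluminium plunger on its lid down into its housing against the spring, and while it is held down slide the red keeper all the way across so that its tongue traps the plunger when you let go. Be gentle with the lock: press and push with little more force than it needs, never over 25 N, and leave the bottles and the carton beside the case where they are.

Things in the scene. Friction and masses are not known exactly. Their poses are not given: they have to be found in the camera images.
- pocket (a point): Middle of the exhibit case's lid, at its top, 100 mm above the bench. The case is a fixed green steel box, 200 (x) by 300 (y) by 100 mm high; the axes are the case's: y along it, the way the keeper slides to lock; z up. The lock, a dark steel housing 60 (x) by 164 mm (y), sits in the lid on packing shims, its middle near this point. Its cheeks stand nominally 17 mm above the lid.
- press_spot (a point): Nominal middle of the free pressing area on the plunger's pad, 36 mm above the lid (pad at rest). Fixed to the case, axes as pocket. The real lock (housing, plunger, keeper together) stands up to 15 mm higher or lower and up to 3 mm off in x, 8 mm in y, differently each time and not measured: feel for it. Free pad: 42 mm (x) by 52 mm (y), up to the keeper plate at joint 0.
- keeper_plate (a point): Nominal middle of the rear face (facing -y, the one to push) of the red keeper's upright plate at joint 0; fixed to the case, the real one is off as the lock is. The plate is 60 mm wide (x), 8 mm thick, 28 mm high, its lower edge 2.5 mm above the resting pad. Closed fingertips that press the pad behind the plate can slide over the pad and push the plate along.
- plunger (a joint): Depth (m) of the plunger, a polished aluminium pad (friction about 0.3) with a brass block at its +y end standing 14 mm higher: 0 at rest, 0.014 on a rigid stop (pad then nominally 22 mm above the lid). Spring: about 4 N at first, 9 N at the stop. Goes straight down. Deeper than 0.0115 its block lets the keeper's tongue pass over it; once trapped and let go it rests at about 0.0115.
- keeper (a joint): Slide (m) of the red keeper, a bridge on rails astride the plunger, along +y: 0 to 0.004 at the start, 0.024 home on its stop. Needs 1 to 2 N and stays where left. Its tongue points to +y from the plate's foot; with the plunger up it stops against the brass block at about 0.008. The lock may nowhere be loaded with more than 25 N.
- amber_bottle_mid (a point): Bystander: amber glass bottle with black cap, 52 mm across, 95 mm high, standing beside the case; point at half its height.
- white_jar_mid (a point): Bystander: white jar, 56 mm across, 75 mm high, beside the case; point at half its height.
- carton_mid (a point): Bystander: small white carton with an orange band, 50 x 90 x 60 mm high, beside the case; point at its centre.

How it is judged (in metres and radians):
On the way, in this order (a step that is already met when the one before it is completed fails the run):
1. the plunger is pressed down into its housing far enough for the keeper to pass (value of joint plunger above 0.0115 m), for 0.1 s.
2. with the plunger down, the keeper is slid home over it (value of joint keeper above 0.021 m and value of joint plunger above 0.0095 m), for 0.2 s.
At the end, for the whole second after the job is handed in: The keeper is slid home (at least 21 of its 24 mm), the plunger is trapped under its tongue (still at least 9.5 mm down) with nothing pressing it, both are at rest, and the bottles and carton are where they were (all of step 2 and velocity of joint each of keeper, plunger below 0.005 m/s and velocity of joint plunger above -0.005 m/s); the robot touches nothing.
It fails at once if the robot loaded the lock, or anything else, with more than 25 N (contact force between any of the arm, the fingers and anything else above 25 N).
It fails at once if a bystander was moved by more than 20 mm (distance of any of amber_bottle_mid, white_jar_mid, carton_mid from where it was at the start of the episode above 0.02 m).
It also fails if it takes over 64 s, if anything falls off the work surface, if the arm or the gripper's body presses on something with over 40 N, if the wrist force passes 120 N, or if a joint passes its speed limit or range.

## Working session

There is one attempt and no reset: what is moved stays moved. The work goes in short steps, Python scripts to look and compute and a tool call to move; the robot and the scene stay as the last step left them, time stands still between calls to the robot, and variables do not carry over. Pictures are saved under pics/ and viewed, at most 10 in all, crops included, and the job is handed in when it is done.

Besides the shell and the picture viewer there is one more tool, called after "Emit:" as name(argument=value, ...) on one line, values as JSON. move_arm: Moves the arm, as the interface text tells. Its arguments: {"type":"object","properties":{"offset":{"type":"array"},"dr":{"type":"array"},"gripper":{"type":"number"},"force":{"type":"number"}},"required":["offset","dr"]}

```bash
ls; mkdir -p pics; cat > h.py <<'E'
import numpy as np, cv2
from bench import ctrl
from scipy.spatial.transform import Rotation as R
def cam(n):
    c=ctrl.get_calibration(n); return np.array(c["K"],float),R.from_rotvec(np.ravel(c["rvec"])).as_matrix(),np.ravel(c["tvec"]).astype(float)
def proj(n,P):
    K,Rm,t=cam(n); q=K@(Rm@np.array(P,float)+t); return q[:2]/q[2]
def ray(n,u,v):
    K,Rm,t=cam(n); d=Rm.T@np.linalg.inv(K)@np.array([u,v,1.]); return -Rm.T@t,d/np.linalg.norm(d)
def at_z(n,u,v,z):
    o,d=ray(n,u,v); return o+d*(z-o[2])/d[2]
E
python3 - <<'E'
from h import *
np.set_printoptions(precision=1,suppress=True)
for n in ["scene","top"]:
    im=ctrl.read_camera(n); cv2.imwrite(f"pics/{n}0.png",im[:,:,::-1])
    K,Rm,t=cam(n); print(n,"cam pos",-Rm.T@t,K[0,0])
    for q in ["pocket","press_spot","keeper_plate","plunger","keeper","amber_bottle_mid","white_jar_mid","carton_mid"]:
        r=ctrl.spot_point(q,n)[:2]; print(q,[(np.round(a["centre"],1),round(a["score"],2)) for a in r], [at_z(n,a["centre"][1],a["centre"][0],100) for a in r[:1]])
s=ctrl.get_state(); print(s)
E
```

```text
pics
scene cam pos [1093.8   36.7  835. ] 578.7751765444881
pocket [(array([201.5, 217.9]), 0.82), (array([183.3, 180.2]), 0.65)] [array([ 538.9, -128.2,  100. ])]
press_spot [(array([184.9, 178.4]), 0.71)] [array([ 503.4, -195.3,  100. ])]
keeper_plate [(array([179. , 196.6]), 0.69)] [array([ 492. , -166.9,  100. ])]Traceback (most recent call last):
  File "<stdin>", line 7, in <module>
ValueError: it knows: amber_bottle_mid, carton_mid, keeper_plate, pocket, press_spot, white_jar_mid
```

```bash
python3 - <<'E'
from h import *
np.set_printoptions(precision=1,suppress=True)
Z=dict(pocket=100,press_spot=136,keeper_plate=152,amber_bottle_mid=47,white_jar_mid=37,carton_mid=30)
for n in ["scene","top"]:
    im=ctrl.read_camera(n); cv2.imwrite(f"pics/{n}0.png",im[:,:,::-1])
    K,Rm,t=cam(n); print(n,"cam pos",-Rm.T@t,K[0,0])
    for q in Z:
        r=ctrl.spot_point(q,n)[:2]; print(q,[(np.round(a["centre"],1),round(a["score"],2)) for a in r], [at_z(n,a["centre"][1],a["centre"][0],Z[q]) for a in r])
s=ctrl.get_state(); print(s)
E
```

```text
scene cam pos [1093.8   36.7  835. ] 578.7751765444881
pocket [(array([202. , 219.6]), 0.91)] [array([ 540. , -125.5,  100. ])]
press_spot [(array([183.8, 177.9]), 0.84)] [array([ 530.1, -185. ,  136. ])]
keeper_plate [(array([176.7, 195.8]), 0.74), (array([201.3, 216.5]), 0.64)] [array([ 530. , -154.2,  152. ]), array([ 577.7, -118.7,  152. ])]
amber_bottle_mid [(array([311.2, 229.8]), 0.59)] [array([ 705.9, -105.4,   47. ])]
white_jar_mid [(array([300.6, 150.7]), 0.62)] [array([ 679.9, -231. ,   37. ])]
carton_mid [(array([163.1, 290.8]), 0.81)] [array([402.5, -18. ,  30. ])]
top cam pos [ 488.9   32.6 1153.8] 520.1237177559832
pocket [(array([264.6, 393.2]), 0.87)] [array([ 546.2, -126.8,  100. ])]
press_spot [(array([273.3, 423.3]), 0.64)] [array([ 528.8, -180.8,  136. ])]
keeper_plate [(array([270.5, 411.7]), 0.91)] [array([ 533. , -154.9,  152. ])]
amber_bottle_mid [(array([194.7, 376.5]), 0.97)] [array([699.1, -96.3,  47. ])]
white_jar_mid [(array([208.1, 441.6]), 0.63), (array([328.5, 333.2]), 0.55)] [array([ 675.8, -240.2,   37. ]), array([410.2, -10.5,  37. ])]
carton_mid [(array([326.9, 330.6]), 0.69)] [array([412.9,  -5.1,  30. ])]
{'time': 0.9, 'joint_pos': array([ 1.3,  0.7, -0.2,  1.6,  0.2,  0.9, -0.2]), 'joint_vel': array([ 0., -0., -0.,  0., -0.,  0.,  0.]), 'joint_efforts': array([ -0. , -54. ,  -1.3, -15.9,   0. ,   0. ,   0. ]), 'eef_pos': array([ 176.8, -599.5,  231.3]), 'tcp_rot': array([0. , 1. , 0.1, 0. ]), 'wrist_force': array([-0.1,  0.6, -0.1]), 'moment': array([ 0. , -0. ,  0.1]), 'gripper_force': 0.0, 'width': 85.3317003433872}
```

View pics/scene0.png

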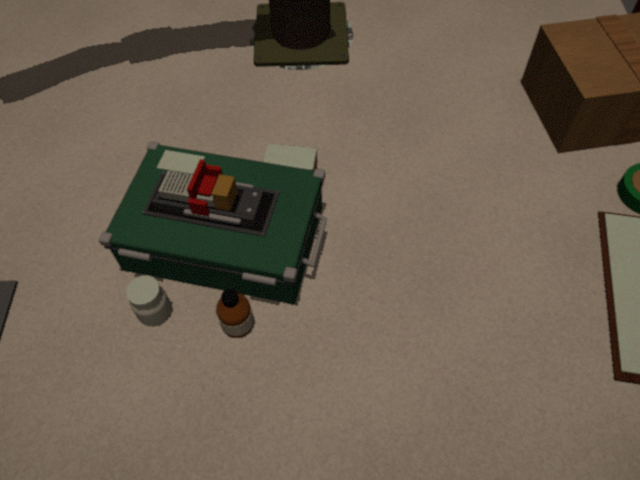

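View pics/top0.png

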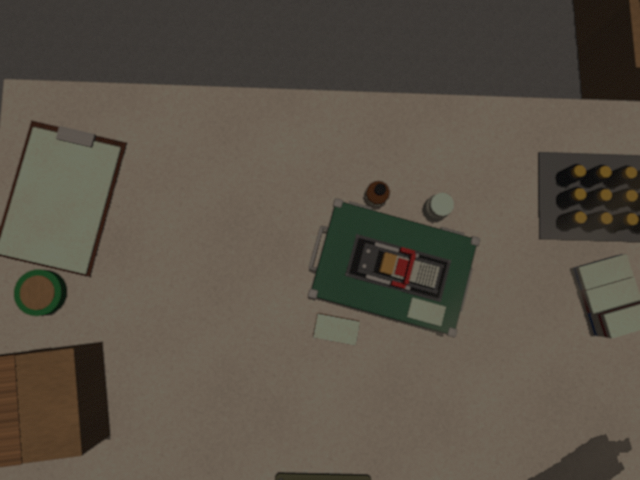

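The scene view shows the green case with the lock: grooved pad near (180,183), red plate near (199,180) and brass block at (225,188). In the top view the case corners are near (338,204), (474,241), (452,332) and (313,295). I'll zoom in next.

```bash
python3 - <<'E'
from h import *
np.set_printoptions(precision=2,suppress=True)
a=cv2.imread("pics/scene0.png")[140:250,130:293]; b=cv2.imread("pics/top0.png")[225:310,340:460]
a=cv2.resize(a,None,fx=4.8,fy=4.8,interpolation=cv2.INTER_CUBIC)
b=cv2.resize(b,None,fx=6.5,fy=6.5,interpolation=cv2.INTER_CUBIC)
f=lambda i:np.clip(i.astype(float)*1.8,0,255).astype(np.uint8)
cv2.imwrite("pics/sc.png",f(a)); cv2.imwrite("pics/tc.png",f(b)); print(a.shape,b.shape)
C=[at_z("top",u,v,100)[:2] for u,v in [(338,204),(474,241),(452,332),(313,295)]]
C=np.array(C);print(C,C.mean(0)); y=C[0]-C[1]+C[3]-C[2]; print("case y angle",np.arctan2(y[1],y[0]),np.linalg.norm(C[0]-C[1]),np.linalg.norm(C[1]-C[2]))
print(cam("top")[1])
print(R.from_quat(np.roll(ctrl.get_state()['tcp_rot'],-1)).as_matrix())
E
```

```text
(528, 782, 3) (552, 780, 3)
[[ 667.28  -11.45]
 [ 599.21 -291.83]
 [ 413.81 -247.47]
 [ 480.33   34.35]] [ 540.16 -129.1 ]
case y angle 1.335832133610098 288.52672786771063 190.63314572430292
[[ 0.03 -1.    0.02]
 [-1.   -0.03 -0.09]
 [ 0.09 -0.02 -1.  ]]
[[ 0.96  0.28  0.  ]
 [ 0.28 -0.96 -0.  ]
 [-0.    0.   -1.  ]]
```

View pics/sc.png

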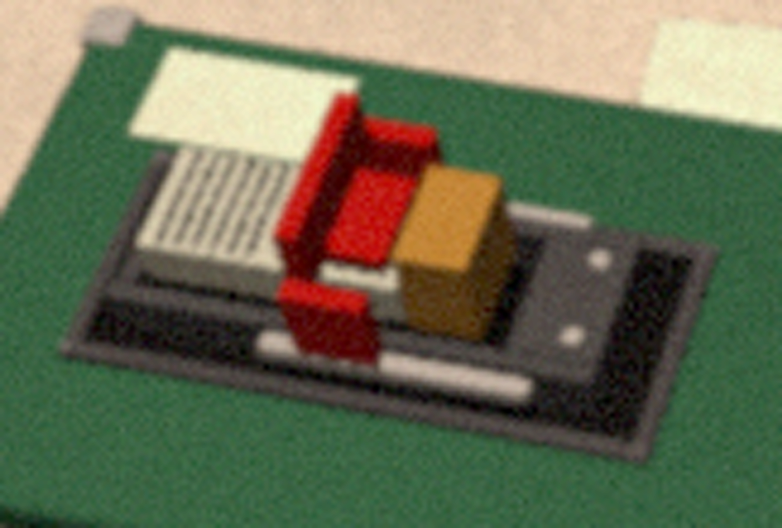

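View pics/tc.png

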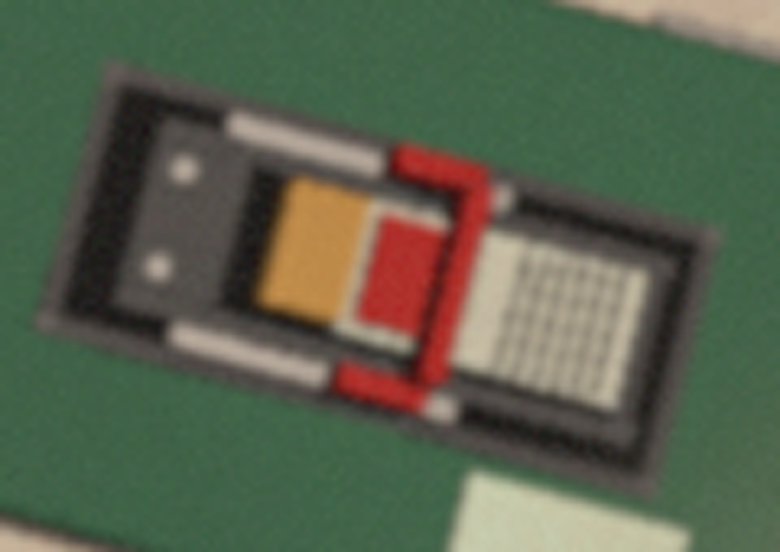

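The crops show the brass block top, the red plate and the pad corners clearly in both views, so I'll triangulate the lock's position and height from those matching corners.

```bash
python3 - <<'E'
from h import *
np.set_printoptions(precision=1,suppress=True)
S=lambda p:(130+(p[0]+.5)/4.8-.5,140+(p[1]+.5)/4.8-.5); T=lambda p:(340+(p[0]+.5)/6.5-.5,225+(p[1]+.5)/6.5-.5)
pts={"brass-x-y":((425,165),(335,322)),"brass-x+y":((503,180),(258,303)),"brass+x+y":((470,270),(295,180)),"brass+x-y":((393,258),(375,195)),
"pad-x-y":((175,150),(615,408)),"pad+x-y":((140,245),(650,265)),"plate-x-y":((338,95),(445,385)),"plate+x-y":((278,240),(490,180)),
"housing+x-y":((65,350),(715,235)),"housing+x+y":((645,455),(112,65)),"housing-x+y":((715,245),(42,322))}
y=np.array([np.cos(1.336),np.sin(1.336),0]);x=np.array([y[1],-y[0],0]);P0=np.array([540.2,-129.1,100])
M=[]
for n in("scene","top"):
    K,Rm,t=cam(n); M.append(K@np.c_[Rm,t])
for k,(s,t) in pts.items():
    X=cv2.triangulatePoints(M[0],M[1],np.array(S(s)),np.array(T(t))).ravel(); X=X[:3]/X[3]
    d=X-P0; e=[np.linalg.norm(proj("top",X)-T(t)),np.linalg.norm(proj("scene",X)-S(s))]
    print(k,X,"case:",np.array([d@x,d@y,d[2]]),np.array(e))
E
```

```text
brass-x-y [ 525.3 -118.2  151.5] case: [-17.1   7.1  51.5] [1.5 1.6]
brass-x+y [530.2 -94.3 149.1] case: [-17.8  31.5  49.1] [0.9 0.9]
brass+x+y [ 567.  -103.1  150.5] case: [20.  31.5 50.5] [0.2 0.2]
brass+x-y [ 563.  -126.9  152.4] case: [21.7  7.4 52.4] [0.3 0.3]
pad-x-y [ 502.4 -205.3  134.5] case: [-19.1 -82.9  34.5] [1.3 1.3]
pad+x-y [ 545.2 -211.8  139.1] case: [ 24.1 -79.3  39.1] [0.1 0.1]
plate-x-y [ 507.  -146.7  165.2] case: [-28.1 -24.8  65.2] [0.5 0.5]
plate+x-y [ 567.3 -158.6  168.1] case: [ 33.2 -22.4  68.1] [0.5 0.5]
housing+x-y [ 557.6 -243.1  100.4] case: [  43.4 -106.8    0.4] [0.7 0.7]
housing+x+y [605.2 -51.8 102.2] case: [45.2 90.3  2.2] [0.3 0.3]
housing-x+y [524.1 -31.4 105.4] case: [-38.4  91.3   5.4] [0.2 0.2]
```

```bash
cat >> h.py <<'E'
Y=np.array([np.cos(1.336),np.sin(1.336),0]);X=np.array([Y[1],-Y[0],0]);P0=np.array([540.2,-129.1,100])
def case(P): d=np.array(P)-P0; return np.array([d@X,d@Y,d[2]])
def go(c):
    "offset [m, tool axes] and dr to reach case point c, tool x = case x, pointing down"
    s=ctrl.get_state(); Rt=R.from_quat(np.roll(s['tcp_rot'],-1)); G=R.from_matrix(np.c_[X,-Y,[0,0,-1]])
    W=P0+c[0]*X+c[1]*Y+[0,0,c[2]]
    print("case now",case(s['eef_pos']).round(2),"F",(np.array([X,Y,[0,0,1]])@s['wrist_force']).round(2),"t",round(s['time'],2))
    print("offset",(Rt.inv().apply(W-s['eef_pos'])/1000).round(4),"dr",(Rt.inv()*G).as_rotvec().round(3))
E
python3 -c "
from h import *
go([2,-50,90]); print(ctrl.grip_depth)"
```

```text
case now [-243.97 -542.03  131.35] F [-0.23  0.55 -0.11] t 0.9
offset [ 0.4584 -0.304   0.0413] dr [ 0.    -0.     0.522]
18.700000000000003
```

Emit:
move_arm(offset=[[0.0382, -0.0253, 0], [0.0764, -0.0506, 0], [0.1146, -0.076, 0], [0.1528, -0.1013, 0], [0.191, -0.1267, 0], [0.2292, -0.152, 0], [0.2674, -0.1773, 0], [0.3056, -0.2026, 0], [0.3438, -0.228, 0], [0.382, -0.2533, 0], [0.4202, -0.2787, 0], [0.4584, -0.304, 0]], dr=[[0, 0, 0.0435], [0, 0, 0.087], [0, 0, 0.13], [0, 0, 0.174], [0, 0, 0.2175], [0, 0, 0.261], [0, 0, 0.3045], [0, 0, 0.348], [0, 0, 0.3915], [0, 0, 0.435], [0, 0, 0.4785], [0, 0, 0.522]], gripper=0, force=40)

```text
time: 2.1
eef_pos: [531.7, -176.6, 231.5]
tcp_rot: [0.0, 0.993, -0.118, 0.0]
wrist_force: [0.8, -0.5, -0.7]
width: -0.2
gripper_force: 0.0
```

```bash
python3 -c "
from h import *
go([2,-50,60]); s=ctrl.get_state(); print(s['width'],s['joint_pos'])"
```

```text
case now [  2.77 -48.17 131.49] F [ 0.85 -0.27 -0.73] t 2.1
offset [-0.0008  0.0018  0.0715] dr [ 0.    -0.001 -0.002]
-0.24040210750670798 [ 0.22496385  0.59960123  0.02205989  1.77156288 -0.01770626  0.77008586
 -1.55168747]
```

Emit:
move_arm(offset=[[-0.001, 0.001, 0.02], [-0.001, 0.001, 0.04], [-0.001, 0.001, 0.055], [-0.001, 0.001, 0.0715], [-0.001, 0.001, 0.0715], [-0.001, 0.001, 0.0715], [-0.001, 0.001, 0.0715]], dr=[[0, 0, 0], [0, 0, 0], [0, 0, 0], [0, 0, 0], [0, 0, 0], [0, 0, 0], [0, 0, 0]])

```text
time: 2.8
eef_pos: [530.0, -179.2, 160.7]
tcp_rot: [0.0, 0.993, -0.117, 0.001]
wrist_force: [0.2, -0.3, -0.1]
width: -0.3
gripper_force: 0.0
```

```bash
python3 - <<'E'
from h import *
go([2,-50,45])
a=ctrl.read_camera("scene")[110:250,110:293,::-1]; b=ctrl.read_camera("top")[225:310,340:460,::-1]
r=lambda i,w:cv2.resize(i,(w,int(i.shape[0]*w/i.shape[1])),interpolation=cv2.INTER_CUBIC)
a,b=r(a,450),r(b,350); h=max(a.shape[0],b.shape[0]); p=lambda i:np.pad(i,((0,h-i.shape[0]),(0,0),(0,0)))
cv2.imwrite("pics/d1.png",np.clip(np.hstack([p(a),p(b)])*1.8,0,255).astype(np.uint8))
E
```

```text
case now [  1.74 -51.11  60.73] F [ 0.24 -0.2  -0.11] t 2.8
offset [ 0.0002 -0.0011  0.0157] dr [ 0.    -0.002 -0.001]
```

View pics/d1.png

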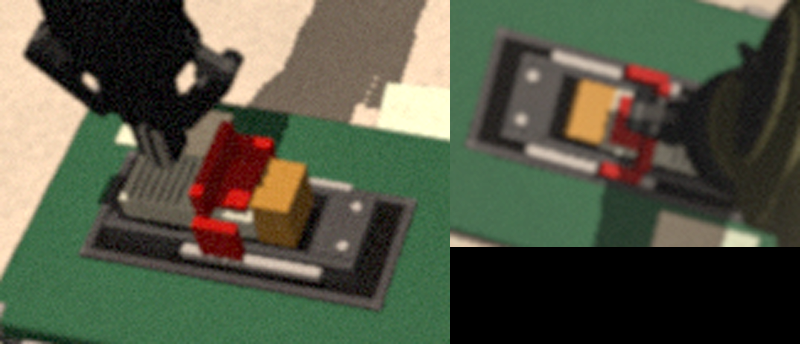

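The scene view shows the closed fingertips above the pad at about (165,160) in the crop, behind the red plate and clear of it. Next I descend and feel for the pad.

Emit:
move_arm(offset=[[0, -0.001, 0.003], [0, -0.001, 0.006], [0, -0.001, 0.009], [0, -0.001, 0.012], [0, -0.001, 0.015], [0, -0.001, 0.018], [0, -0.001, 0.02], [0, -0.001, 0.02], [0, -0.001, 0.02]], dr=[[0, 0, 0], [0, 0, 0], [0, 0, 0], [0, 0, 0], [0, 0, 0], [0, 0, 0], [0, 0, 0], [0, 0, 0], [0, 0, 0]])

```text
time: 3.8
eef_pos: [529.6, -178.0, 139.8]
tcp_rot: [0.0, 0.993, -0.117, 0.0]
wrist_force: [0.7, -0.7, -0.2]
width: -0.1
gripper_force: 0.0
```

Emit:
move_arm(offset=[[0, 0, 0.001], [0, 0, 0.001], [0, 0, 0.001]], dr=[[0, 0, 0], [0, 0, 0], [0, 0, 0]])

```text
time: 4.1
eef_pos: [529.6, -178.0, 138.9]
tcp_rot: [0.0, 0.993, -0.117, 0.0]
wrist_force: [0.5, 0.6, -0.3]
width: -0.4
gripper_force: 0.0
```

Emit:
move_arm(offset=[[0, 0, 0.001], [0, 0, 0.001], [0, 0, 0.001]], dr=[[0, 0, 0], [0, 0, 0], [0, 0, 0]])

```text
time: 4.4
eef_pos: [529.7, -178.1, 138.1]
tcp_rot: [0.0, 0.993, -0.117, 0.0]
wrist_force: [-0.9, -0.2, 4.1]
width: 0.3
gripper_force: 2.0
```

Emit:
move_arm(offset=[[0, 0, 0.001], [0, 0, 0.001], [0, 0, 0.001]], dr=[[0, 0, 0], [0, 0, 0], [0, 0, 0]])

```text
time: 4.7
eef_pos: [529.7, -178.1, 137.0]
tcp_rot: [0.0, 0.993, -0.117, 0.0]
wrist_force: [-1.1, -0.3, 5.0]
width: -0.1
gripper_force: 2.5
```

Emit:
move_arm(offset=[[0, 0, 0.001], [0, 0, 0.001], [0, 0, 0.001]], dr=[[0, 0, 0], [0, 0, 0], [0, 0, 0]])

```text
time: 5.0
eef_pos: [529.7, -178.1, 135.9]
tcp_rot: [0.0, 0.993, -0.117, 0.0]
wrist_force: [-0.5, -1.1, 3.4]
width: -0.2
gripper_force: 2.3
```

Emit:
move_arm(offset=[[0, 0, 0.001], [0, 0, 0.001], [0, 0, 0.001]], dr=[[0, 0, 0], [0, 0, 0], [0, 0, 0]])

```text
time: 5.3
eef_pos: [529.7, -178.1, 134.9]
tcp_rot: [0.0, 0.993, -0.117, 0.0]
wrist_force: [-0.5, -0.3, 4.7]
width: 0.3
gripper_force: 2.4
```

Emit:
move_arm(offset=[[0, 0, 0.001], [0, 0, 0.002], [0, 0, 0.003], [0, 0, 0.004], [0, 0, 0.005], [0, 0, 0.006], [0, 0, 0.007], [0, 0, 0.008], [0, 0, 0.0085], [0, 0, 0.009], [0, 0, 0.009], [0, 0, 0.009]], dr=[[0, 0, 0], [0, 0, 0], [0, 0, 0], [0, 0, 0], [0, 0, 0], [0, 0, 0], [0, 0, 0], [0, 0, 0], [0, 0, 0], [0, 0, 0], [0, 0, 0], [0, 0, 0]])

```text
time: 6.5
eef_pos: [529.7, -178.1, 126.2]
tcp_rot: [0.0, 0.993, -0.117, 0.0]
wrist_force: [-1.2, 0.3, 8.0]
width: 0.1
gripper_force: 3.9
```

Emit:
move_arm(offset=[[0, 0, 0.0005], [0, 0, 0.0005], [0, 0, 0.0005]], dr=[[0, 0, 0], [0, 0, 0], [0, 0, 0]])

```text
time: 6.8
eef_pos: [529.7, -178.1, 125.8]
tcp_rot: [0.0, 0.993, -0.117, 0.0]
wrist_force: [-0.8, 0.1, 8.3]
width: 0.1
gripper_force: 4.1
```

```bash
python3 - <<'E'
from h import *
go([2,-40,25])
E
```

```text
case now [  1.18 -50.1   25.75] F [-0.77 -0.05  8.26] t 6.8
offset [ 0.0008 -0.0101  0.0008] dr [ 0.    -0.001 -0.   ]
```

Emit:
move_arm(offset=[[0, -0.001, 0.0003], [0, -0.002, 0.0003], [0, -0.003, 0.0003], [0, -0.004, 0.0003], [0, -0.005, 0.0003], [0, -0.006, 0.0003], [0, -0.007, 0.0003], [0, -0.008, 0.0003], [0, -0.009, 0.0003], [0, -0.01, 0.0003]], dr=[[0, 0, 0], [0, 0, 0], [0, 0, 0], [0, 0, 0], [0, 0, 0], [0, 0, 0], [0, 0, 0], [0, 0, 0], [0, 0, 0], [0, 0, 0]])

```text
time: 7.8
eef_pos: [531.6, -171.6, 125.7]
tcp_rot: [0.002, 0.993, -0.119, 0.001]
wrist_force: [-1.8, -5.3, 8.9]
width: 0.0
gripper_force: 4.6
```

```bash
python3 - <<'E'
from h import *
go([1.2,-30,25.4])
E
```

```text
case now [  1.58 -43.35  25.73] F [-0.48 -5.54  8.93] t 7.8
offset [-0.0004 -0.0134  0.0003] dr [ 0.004 -0.002 -0.003]
```

Emit:
move_arm(offset=[[0, -0.001, 0], [0, -0.002, 0], [0, -0.003, 0], [0, -0.004, 0], [0, -0.004, 0], [0, -0.004, 0]], dr=[[0, 0, 0], [0, 0, 0], [0, 0, 0], [0, 0, 0], [0, 0, 0], [0, 0, 0]])

```text
time: 8.4
eef_pos: [532.7, -167.5, 125.7]
tcp_rot: [0.002, 0.993, -0.119, 0.001]
wrist_force: [-2.2, -4.7, 9.0]
width: 0.2
gripper_force: 4.6
```

```bash
python3 - <<'E'
from h import *
go([1.2,-30,25.4])
E
```

```text
case now [  1.6  -39.13  25.74] F [-1.06 -5.05  9.04] t 8.4
offset [-0.0004 -0.0091  0.0003] dr [ 0.004 -0.002 -0.003]
```

Emit:
move_arm(offset=[[0, -0.001, 0], [0, -0.002, 0], [0, -0.003, 0], [0, -0.004, 0], [0, -0.005, 0], [0, -0.006, 0], [0, -0.007, 0], [0, -0.008, 0], [0, -0.008, 0]], dr=[[0, 0, 0], [0, 0, 0], [0, 0, 0], [0, 0, 0], [0, 0, 0], [0, 0, 0], [0, 0, 0], [0, 0, 0], [0, 0, 0]])

```text
time: 9.3
eef_pos: [534.6, -159.8, 125.8]
tcp_rot: [0.002, 0.993, -0.118, 0.001]
wrist_force: [-1.4, -4.7, 9.2]
width: -0.3
gripper_force: 4.7
```

```bash
python3 - <<'E'
from h import *
go([1.2,-30,25.4])
a=ctrl.read_camera("scene")[110:250,110:293,::-1]; b=ctrl.read_camera("top")[225:310,340:460,::-1]
r=lambda i,w:cv2.resize(i,(w,int(i.shape[0]*w/i.shape[1])),interpolation=cv2.INTER_CUBIC)
a,b=r(a,450),r(b,350); h=max(a.shape[0],b.shape[0]); p=lambda i:np.pad(i,((0,h-i.shape[0]),(0,0),(0,0)))
cv2.imwrite("pics/d2.png",np.clip(np.hstack([p(a),p(b)])*1.8,0,255).astype(np.uint8))
E
```

```text
case now [  1.69 -31.12  25.75] F [-0.21 -4.93  9.21] t 9.3
offset [-0.0005 -0.0011  0.0003] dr [ 0.004 -0.002 -0.003]
```

View pics/d2.png

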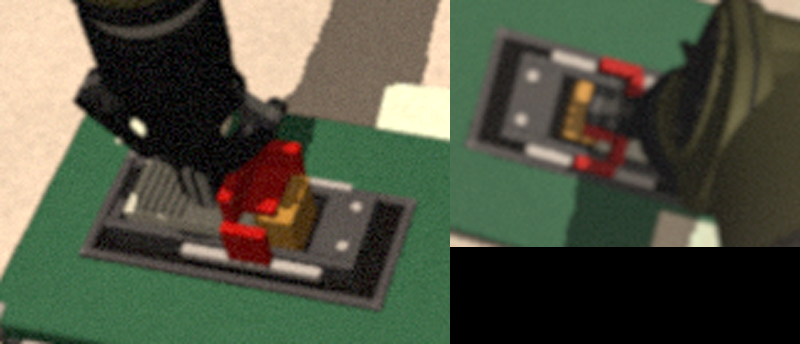

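The picture shows the keeper moving along: its foot is now near (245,240) in the crop, and the tongue is starting over the sunken brass block. The plunger is holding depth, so I keep sliding.

Emit:
move_arm(offset=[[0, -0.001, 0], [0, -0.002, 0], [0, -0.003, 0], [0, -0.004, 0], [0, -0.005, 0], [0, -0.006, 0], [0, -0.006, 0]], dr=[[0, 0, 0], [0, 0, 0], [0, 0, 0], [0, 0, 0], [0, 0, 0], [0, 0, 0], [0, 0, 0]])

```text
time: 10.1
eef_pos: [535.4, -156.7, 126.1]
tcp_rot: [0.003, 0.993, -0.12, 0.001]
wrist_force: [-3.8, -9.6, 10.5]
width: -0.2
gripper_force: 6.8
```

Emit:
move_arm(offset=[[0, -0.001, 0], [0, -0.002, 0], [0, -0.002, 0]], dr=[[0, 0, 0], [0, 0, 0], [0, 0, 0]])

```text
time: 10.4
eef_pos: [535.5, -156.3, 126.2]
tcp_rot: [0.004, 0.993, -0.12, 0.001]
wrist_force: [-4.3, -12.7, 12.1]
width: 0.2
gripper_force: 8.0
```

Emit:
move_arm(offset=[[0, -0.001, 0], [0, -0.001, 0], [0, -0.001, 0]], dr=[[0, 0, 0], [0, 0, 0], [0, 0, 0]])

```text
time: 10.7
eef_pos: [535.5, -156.1, 126.3]
tcp_rot: [0.005, 0.993, -0.121, 0.001]
wrist_force: [-4.6, -13.9, 12.3]
width: -0.1
gripper_force: 8.5
```

```bash
python3 - <<'E'
from h import *
go([1.2,-20,25.4])
E
```

```text
case now [  1.74 -27.37  26.29] F [ -1.21 -14.54  12.32] t 10.7
offset [-0.0006 -0.0074  0.0008] dr [ 0.009 -0.002 -0.007]
```

The force rose at case y of about -28, so the keeper is either home or blocked. I'll relax the push and look.

Emit:
move_arm(offset=[[0, 0.002, 0], [0, 0.004, 0], [0, 0.005, 0], [0, 0.005, 0]], dr=[[0, 0, 0], [0, 0, 0], [0, 0, 0], [0, 0, 0]])

```text
time: 11.1
eef_pos: [535.5, -156.3, 126.2]
tcp_rot: [0.002, 0.993, -0.119, 0.001]
wrist_force: [-1.6, -6.3, 11.7]
width: -0.2
gripper_force: 7.2
```

```bash
python3 - <<'E'
from h import *
go([1.2,-20,25.4])
a=ctrl.read_camera("scene")[:,:,::-1]; b=ctrl.read_camera("top")[:,:,::-1]
cv2.imwrite("pics/s3.png",a); cv2.imwrite("pics/t3.png",b)
a=a[140:250,130:293]; b=b[235:295,345:430]
r=lambda i,w:cv2.resize(i,(w,int(i.shape[0]*w/i.shape[1])),interpolation=cv2.INTER_CUBIC)
a,b=r(a,480),r(b,320); h=max(a.shape[0],b.shape[0]); p=lambda i:np.pad(i,((0,h-i.shape[0]),(0,0),(0,0)))
cv2.imwrite("pics/d3.png",np.clip(np.hstack([p(a),p(b)])*2.2,0,255).astype(np.uint8))
E
```

```text
case now [  1.77 -27.51  26.16] F [-0.1  -6.51 11.68] t 11.1
offset [-0.0006 -0.0075  0.0007] dr [ 0.004 -0.002 -0.004]
```

View pics/d3.png

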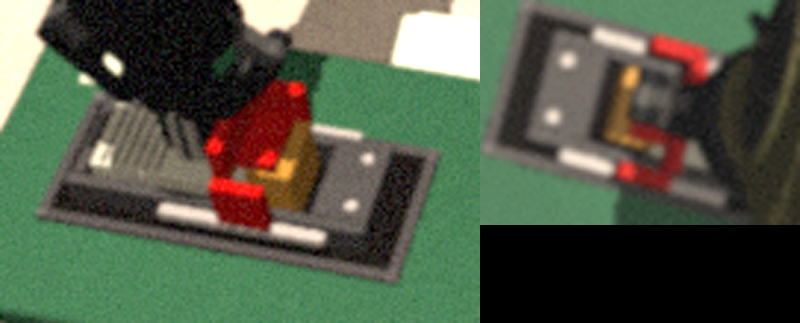

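```bash
python3 - <<'E'
from h import *
np.set_printoptions(precision=2,suppress=True)
def foot(f,n):
    im=cv2.imread(f).astype(float); up=8; im=cv2.resize(im,None,fx=up,fy=up,interpolation=cv2.INTER_LINEAR)
    return im
# template of +x foot, from s0, searched in s3
for n,f0,f3,box in [("scene","scene0","s3",(187,199,210,216)),("top","top0","t3",(399,247,412,254))]:
    up=6; g=lambda f:cv2.resize(cv2.imread(f"pics/{f}.png"),None,fx=up,fy=up,interpolation=cv2.INTER_CUBIC).astype(np.float32)
    def red(i): return cv2.GaussianBlur(np.maximum(i[:,:,2]-(i[:,:,1]+i[:,:,0])/2,0),(0,0),4)
    A,B=red(g(f0)),red(g(f3)); x0,y0,x1,y1=[v*up for v in box]
    t=A[y0:y1,x0:x1]; s=B[y0-20*up:y1+20*up,x0-30*up:x1+30*up]
    m=cv2.matchTemplate(s,t,cv2.TM_CCOEFF_NORMED); _,v,_,l=cv2.minMaxLoc(m)
    d=np.array([l[0]-30*up,l[1]-20*up])/up; c=np.array([(box[0]+box[2])/2,(box[1]+box[3])/2])
    for z in(115,125): print(n,v,d,"move in case",case(at_z(n,*(c+d),z))-case(at_z(n,*c,z)))
E
```

```text
scene 0.9810394644737244 [13.17  2.33] move in case [ 0.06 21.42 -0.  ]
scene 0.9810394644737244 [13.17  2.33] move in case [ 0.05 21.12  0.  ]
top 1.0 [-25.17 -17.17] move in case [20.37 57.59  0.  ]
top 1.0 [-25.17 -17.17] move in case [20.17 57.03  0.  ]
```

The keeper foot has moved about 21 mm from its 0–4 mm start, and it met a rigid stop, so it is home. I'll back off the plate and then lift away.

Emit:
move_arm(offset=[[0, 0.002, 0], [0, 0.004, 0], [0, 0.006, 0], [0, 0.009, 0], [0, 0.012, 0], [0, 0.012, 0]], dr=[[0, 0, 0], [0, 0, 0], [0, 0, 0], [0, 0, 0], [0, 0, 0], [0, 0, 0]])

```text
time: 11.8
eef_pos: [534.4, -162.8, 125.7]
tcp_rot: [-0.001, 0.993, -0.117, 0.001]
wrist_force: [1.2, 3.4, 8.7]
width: 0.3
gripper_force: 4.4
```

Emit:
move_arm(offset=[[0, 0, -0.001], [0, 0, -0.002], [0, 0, -0.003], [0, 0, -0.005], [0, 0, -0.01], [0, 0, -0.02], [0, 0, -0.04], [0, 0, -0.06], [0, 0, -0.08], [0, 0, -0.1], [0, 0, -0.1], [0, 0, -0.1]], dr=[[0, 0, 0], [0, 0, 0], [0, 0, 0], [0, 0, 0], [0, 0, 0], [0, 0, 0], [0, 0, 0], [0, 0, 0], [0, 0, 0], [0, 0, 0], [0, 0, 0], [0, 0, 0]])

```text
time: 13.0
eef_pos: [532.8, -164.4, 225.5]
tcp_rot: [0.0, 0.993, -0.117, 0.0]
wrist_force: [-0.0, 0.3, 0.2]
width: 0.1
gripper_force: 0.0
```

```bash
python3 - <<'E'
from h import *
np.set_printoptions(precision=2,suppress=True)
a=ctrl.read_camera("scene")[:,:,::-1]; cv2.imwrite("pics/s4.png",a)
cv2.imwrite("pics/d4.png",np.clip(cv2.resize(a[120:260,100:293],None,fx=4,fy=4,interpolation=cv2.INTER_CUBIC)*1.8,0,255).astype(np.uint8))
s=ctrl.get_state(); print(s['time'],s['eef_pos'],s['wrist_force'])
E
```

```text
13.05 [ 532.32 -164.27  224.74] [ 0.14  0.14 -0.43]
```

View pics/d4.png

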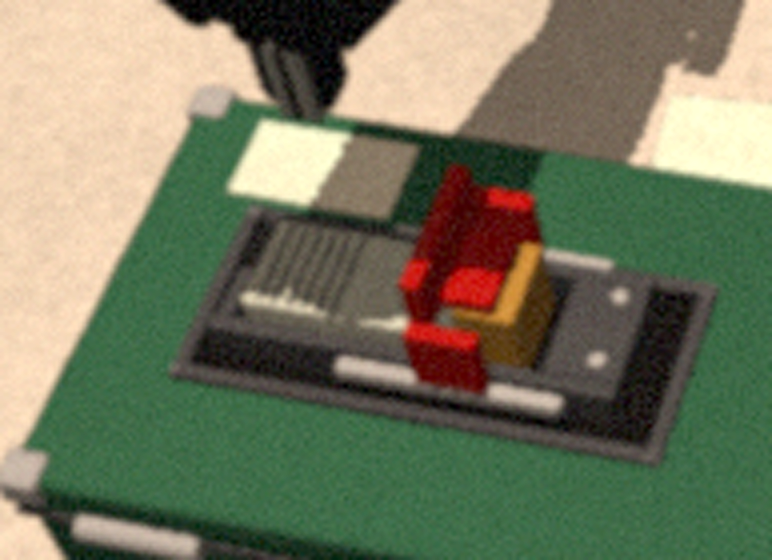

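The plunger stays down under the red tongue, which covers the brass block near (475,290). The foot is at its end position and the arm is clear of everything.

```bash
python3 -c "
from bench import ctrl
print(ctrl.job_done())"
```

```text
the job is handed in; nothing more can be done
None
```

The job is handed in, with no verdict returned: the plunger is trapped under the keeper, which slid about 21 mm until it met its stop. The wrist force peaked at about 19 N in the readings, and the arm kept clear of the bottles and carton.

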